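Cam-lock the tube-block tray to its dock

ROBOT

A 7-joint arm with a two-finger parallel gripper is mounted at the origin on a cart in front of the work surface, level with it; the furniture and walls round the work are solid. World frame = base frame: x ahead of the robot, y to its left, z up, the work surface at z = 0. Lengths are in m, angles in rad, forces in N, time in s.
With the tool pointing down it reaches from about 0.4 to 0.875 m from the base axis. Payload 19.3 kg.
Tool frame: the origin (TCP) lies at the very end of the fingers, on their centre line; the grasp point (between the pads) lies 19 mm behind it; z points along the fingers, y is the direction in which the jaws open and shut (so a half turn about z gives the same grasp; the last joint's range is limited). The gripper opens to 85 mm and grips with 20 to 120 N. Pads are 22 mm wide; open, the fingers measure 114 mm over their backs; the gripper's body (76 mm by 85 mm) begins 54 mm behind the grasp point. The pads swing forward as they close: fully open they stand 13 mm farther back than shut.
Start: joints at [1.065, 0.521, -0.036, 1.599, 0.021, 1.021, -0.113], TCP at [0.264, -0.567, 0.231] pointing down, gripper open.
Joint ranges: [-2.91, 2.91], [-0.3, 2.13], [-1.5, 1.42], [0.17, 2.43], [-1.26, 4.41], [0.16, 1.93], [-2.52, 2.52]. Speed limits (rad/s): [1.89, 1.89, 2.39, 2.39, 3.01, 3.01, 3.01].

INTERFACE

Orientations are given as [roll, pitch, yaw] about the fixed x, y, z axes, in that order (R = Rz(yaw) Ry(pitch) Rx(roll)).
In Python, from workcell import bot gives the robot as it stands. The module is installed in compiled form; this text tells all that it offers.
- The arm moves only by the shell command python3 -m inch 'ROWS' [FORCE]. ROWS is JSON, a list of rows, each an object of numbers: "dx", "dy", "dz": the shift along the tool's x, y, z in mm; "rx", "ry", "rz": the turn, a rotation vector about the tool's x, y, z in rad; "hand": the closure, from -1 (fully open) to 1 (shut), so that 0 is half open. In form: [{"dx": .., "dy": .., "dz": .., "rx": .., "ry": .., "rz": .., "hand": ..}, ...]. A call has 1 to 10 rows; each row shifts and turns the commanded pose from where the row before left it, along the tool's axes as they then stand; what a row does not reach is not made up. A row lasts 1/10 s, in which the tool goes at most 50 mm and 8.59 degrees, less where a joint would pass 70% of its speed; a pose out of reach is approached as far as the arm can. A call with a gripper value outside its range is refused whole. The fingers move at their own pace and stop on an object; FORCE is the grip in N (left out, the last holds). Time passes only in rows, so rows that do not move let the fingers close. It gives the time, the measured TCP pose, the force and the opening at its end, in the units of the state.
- bot.observe(): the state, without advancing time (a new reading comes with each control period).
- bot.grab_frame(name): name is "scene" or "top"; returns (picture, depth): 420x560x3 uint8, red, green, blue; 420x560 float32, m along the optical axis (not along the pixel's ray), 0 where there is no reading.
- bot.get_calibration(name): a dict with "vertical_fov" (degrees; the focal length in pixels is half the picture's height over the tangent of half this angle, whatever the lens; pixels are square), "cx", "cy" (the principal point, pixels), "origin" and "orientation" of the camera in the world. Camera axes: x right, y down, z forward; pixel columns grow to the right and rows downward; lengths in m; the calibration is good to about 2 mm. A picture is of the moment at which its call begins. get_calibration takes no time and is no camera call.
- bot.job_done(): hands the job in, once; it reports no verdict.
Trained networks look in the newest picture that a camera, given by its name, has taken for a name from the list of things; names that differ only in an ending like _2 or _b are one class to them, and where a whole thing is asked for, a point or a joint stands for the part that bears it (a point fixed in the world has none). Each returns a list of dicts, best first, with "score" (0 to 1); they miss things now and then, are a little off and sometimes report something else, mostly with a low value. They report only what shows in the picture. A call takes as long as a camera call. They do not tell look-alikes from the thing itself.
- bot.trace(camera, target): "region" (420x560 bool, what is visible of it) and "box" ([left, top, right, bottom] in pixels, round what is visible of it).
- bot.tip_of(camera, target): "centre" ([row, column] in pixels: a listed point, or the origin of a listed thing).
The state is a dict: "clock": time; "qpos": joint angles; "qd": joint speeds; "joint_efforts": joint torques, N m; "position": TCP position; "tool_rot": TCP orientation; "force": force on the tool from outside, world axes, zero at the start; "moment": the same for the moment, N m; "grip_width": finger opening in m.
Only numpy, scipy, OpenCV 4.12 (cv2) and the standard library are available. Lean on these libraries where they do the work, as an engineer would, in place of code of your own. Each camera call takes 0.05 s, during which the arm holds its last target.

TASK

The tray with the red tube block sits loose in its dock, its brass stud in the open mouth of the steel cam. Turn that dock's orange handle clockwise (seen from above) as far as it goes, so that the cam's curved slot draws the stud in and the tray tight against its stops, then let go. Leave the lock of the tray with the vials open as it is.

Things in the scene. Friction and masses are not known exactly. Their poses are not given: they have to be found in the camera images.
- rack_handle (a point): Centre of the orange grip bar on the cam of the dock with the red tube block; lies on the cam's vertical axis. Bar 66 mm long (point's y), 14 mm thick (x), 34 mm tall (z up, centre 77 mm above the bench), on a stem with 20 mm free height below it, over a steel cam disc 100 mm across. The point turns with the bar. Block and tray: 60 mm or more from the axis, up to 55 mm above the bench.
- rack_cam (a joint): Angle of this cam and its bar, rad: 0 to 0.1 at the start (open, bar pointing along the tray), growing clockwise seen from above, end stop at 1.25 (locked, bar nearly crosswise). Turns stiffly (about 0.1 N m, up to about 0.2 N m as the tray comes tight) and stays where it is left. The slot draws the stud in to about 1.08 rad, then holds it tight.
- rack_stud (a point): Top centre of the brass stud (head 15 mm across, neck 8 mm), 39.5 mm above the bench, on the front tongue of the grey tray (68 x 108 mm, about 0.3 kg) that carries the red tube block. It is 40 mm from the cam's axis when loose, about 29.5 mm when the tray is tight against its two black rubber stops.
- vial_cam (a joint): Angle of the like cam lock on the other dock, whose tray carries three small vials with black caps, rad: about 0 to 0.1 (open) at the start, growing clockwise. To be left open.
Things that resemble listed ones, but are neither listed nor needed, are in the scene too. What is shaped like the part that bears rack_stud but green is not meant.

How it is judged:
At the end, for the whole second after the job is handed in: The cam of the dock with the red tube block is turned past 1.05 rad (stop at 1.25) and at rest, its stud is drawn to within 31.5 mm of the cam's axis with the tray flat (within 0.1 rad), and the cam of the vial tray is still below 0.3 rad (value of joint rack_cam above 1.05 rad and horizontal distance between rack_stud and rack_handle below 0.0315 m and angle between rack_stud's own z axis and vertical below 0.1 rad and velocity of joint rack_cam below 0.05 rad/s and value of joint vial_cam below 0.3 rad); the robot touches nothing.
It fails at once if the lock of the tray with the vials is turned (past 0.3 rad) (value of joint vial_cam above 0.3 rad).
It also fails if it takes over 32 s, if anything falls off the work surface, if the arm or the gripper's body presses on something with over 40 N, if the wrist force passes 120 N, or if a joint passes its speed limit or range.

## Working session

There is one attempt and no reset: what is moved stays moved. The work goes in short steps, Python scripts to look and compute and a shell command to move; the robot and the scene stay as the last step left them, time stands still between calls to the robot, and variables do not carry over. Pictures are saved under pics/ and viewed, and the job is handed in when it is done.

```bash
mkdir -p pics; cat > h.py <<'E'
import numpy as np, cv2
from workcell import bot
from scipy.spatial.transform import Rotation as R
def cam(n):
    c=bot.get_calibration(n); f=210/np.tan(np.radians(c['vertical_fov'])/2); return c,f
def rot(o):
    o=np.array(o)
    if o.shape==(3,3): return o
    if o.shape==(3,): return R.from_euler('xyz',o).as_matrix()
    return R.from_quat(o).as_matrix()
def ray(n,r,c_):
    c,f=cam(n); d=np.array([(c_-c['cx'])/f,(r-c['cy'])/f,1.]); return np.array(c['origin']),rot(c['orientation'])@d
def atz(n,r,c_,z):
    o,d=ray(n,r,c_); return o+d*(z-o[2])/d[2]
E
python3 - <<'E'
from h import *
for n in('scene','top'):
    print(bot.get_calibration(n))
    p,d=bot.grab_frame(n); cv2.imwrite(f'pics/{n}0.png',p[...,::-1]); np.savez(f'{n}0.npz',p=p,d=d)
    for t in('rack_handle','rack_stud'):
        for q in bot.tip_of(n,t): print(n,t,q, atz(n,*q['centre'],.077 if 'h' in t else .0395))
print(bot.observe())
E
```

```text
{'vertical_fov': 42.83042855734642, 'cx': 278.2270758807314, 'cy': 211.9234466163844, 'origin': array([-0.23143943, -1.3927695 ,  1.30635075]), 'orientation': array([-2.2527003 , -0.01029899, -0.49422456])}
scene rack_handle {'centre': [191.2, 243.4], 'score': 0.77} [0.43969867 0.10665743 0.077     ]
scene rack_stud {'centre': [206.5, 246.3], 'score': 0.96} [0.4283381 0.0598286 0.0395   ]
scene rack_stud {'centre': [302.9, 353.1], 'score': 0.83} [ 0.51377671 -0.52820494  0.0395    ]
{'vertical_fov': 51.514724285349295, 'cx': 283.51709540002, 'cy': 203.24706915689683, 'origin': array([ 0.41260007, -0.03740327,  1.60635263]), 'orientation': array([-3.08246705e+00, -2.28465185e-03, -1.56644716e+00])}
top rack_handle {'centre': [221.1, 243.8], 'score': 0.72} [0.43973192 0.09866034 0.077     ]
top rack_stud {'centre': [226.9, 255.2], 'score': 0.83} [0.41974518 0.06082807 0.0395    ]
top rack_stud {'centre': [200.1, 419.4], 'score': 0.74} [ 0.51894646 -0.53112829  0.0395    ]
{'clock': 0.3, 'qpos': array([ 1.06480028,  0.52158995, -0.03632648,  1.59967636,  0.02118583,
        1.02111309, -0.1127889 ]), 'qd': array([ 0.00015881, -0.00320077,  0.00103596, -0.00076511, -0.00068942,
       -0.00136255, -0.00045017]), 'joint_efforts': array([ 6.11896121e-04, -9.26032376e+01,  1.97682604e+00, -3.69746625e+01,
        1.79184467e-02,  4.78857735e-03,  1.08467120e-04]), 'position': array([ 0.26376511, -0.56647565,  0.23110884]), 'tool_rot': array([-3.14118980e+00,  8.50969309e-06,  4.35782977e-01]), 'force': array([-0.25887641,  0.66293791, -0.06504519]), 'moment': array([0.04764388, 0.05038601, 0.01450932]), 'grip_width': 0.08566426096877176}
```

View pics/scene0.png

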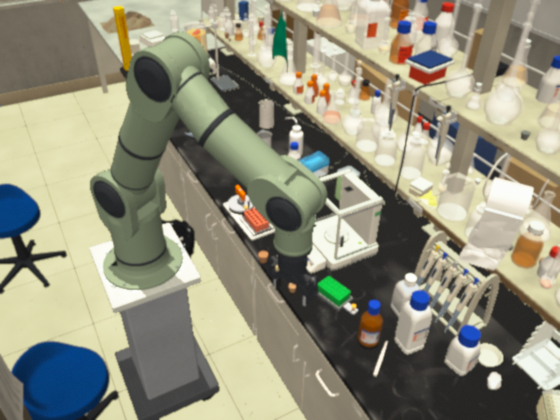

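View pics/top0.png

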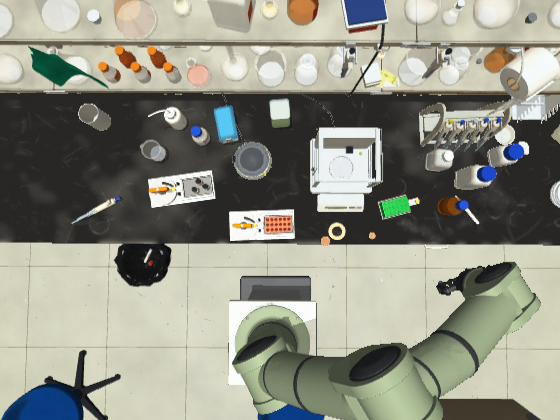

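```bash
python3 - <<'E'
from h import *
p=np.load('top0.npz')['p'];q=np.load('scene0.npz')['p']
a=cv2.resize(p[170:270,190:300],None,fx=6,fy=6,interpolation=2)[:560]
b=cv2.resize(q[140:260,180:300],None,fx=5,fy=5,interpolation=2)
cv2.imwrite('pics/a.png',a[...,::-1]);cv2.imwrite('pics/b.png',b[...,::-1])
E
```

```text
(no output)
```

View pics/a.png

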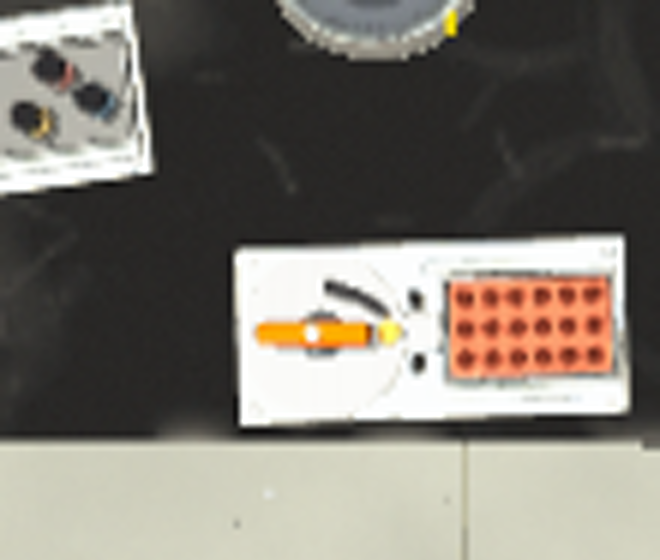

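View pics/b.png

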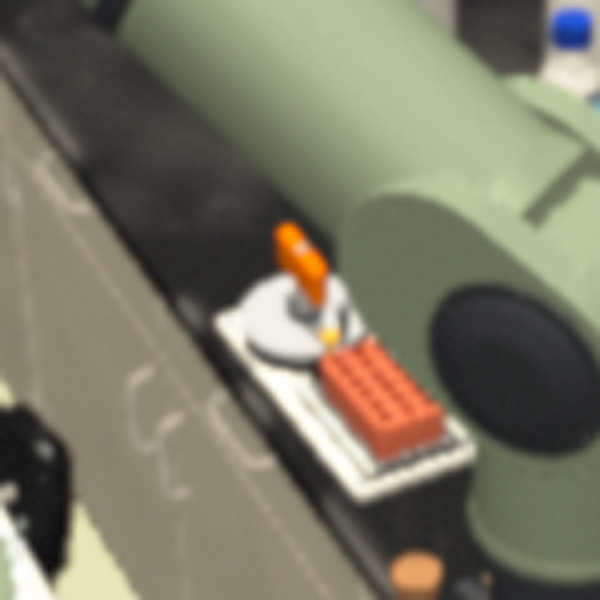

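The top view shows the candidates. The red-block dock has its orange bar at about (242,225) and its stud at (255,226). The vial dock has an orange bar at about (163,190), which I leave alone. The green look-alike block is at (397,207), with its stud at (416,201). The close crop confirms the bar at (242,225) belongs to the red tube block's dock, so that is my target. Next I measure it.

```bash
python3 - <<'E'
from h import *
for n,(r0,r1,c0,c1) in dict(top=(215,237,228,254),scene=(183,206,233,250)).items():
    z=np.load(n+'0.npz');p=z['p'].astype(int);d=z['d']
    m=np.zeros(p.shape[:2],bool);m[r0:r1,c0:c1]=True
    m&=(p[...,0]>180)&(p[...,2]<90)&(p[...,1]<180)&(p[...,1]>70)
    rr,cc=np.nonzero(m)
    c,f=cam(n);P=np.array([np.array(c['origin'])+(ray(n,r,k)[1])*d[r,k] for r,k in zip(rr,cc) if d[r,k]>0])
    print(n,len(rr),rr.mean(),cc.mean(),rr.min(),rr.max(),cc.min(),cc.max(),'depth z',np.percentile(P[:,2],[10,50,90]))
    if n=='top':
        X=np.array([atz(n,r,k,.094)[:2] for r,k in zip(rr,cc)])
        w=cv2.minAreaRect(X.astype(np.float32)*1000);print(w)
        print('mean',X.mean(0)); u,s,v=np.linalg.svd(X-X.mean(0));print(v[0],np.ptp((X-X.mean(0))@v[0]))
    Q=P[P[:,2]>.085]; print('depth pts mean',len(Q),Q.mean(0) if len(Q) else 0, np.median(Q,0))
print(atz('top',170+332.5/6-.5,190+312.5/6-.5,.094), atz('scene',140+247.5/5-.5,180+300.5/5-.5,.094))
print('stud',atz('top',170+331/6-.5,190+389/6-.5,.0395),atz('scene',140+337/5-.5,180+330/5-.5,.0395))
print('dock corners top',[atz('top',170+r/6-.5,190+k/6-.5,.012)[:2] for k,r in((237,250),(625,236),(630,412),(240,426))])
E
```

```text
top 57 225.10526315789474 241.89473684210526 223 227 233 250 depth z [0.08809044 0.09359247 0.09754813]
((425.8740539550781, 104.99784088134766), (13.863142013549805, 59.01438522338867), 0.2509293556213379)
mean [0.42551418 0.1036216 ]
[-0.00779306  0.99996963] 0.058990396762062955
depth pts mean 53 [0.42496119 0.10430503 0.09400453] [0.42578051 0.10022866 0.09405204]
scene 68 192.0735294117647 240.39705882352942 185 200 236 244 depth z [0.0738681  0.08765577 0.09671786]
depth pts mean 38 [0.42334073 0.10021618 0.09308386] [0.42416246 0.0989813  0.09398232]
[0.42616243 0.10470896 0.094     ] [0.42363061 0.10511566 0.094     ]
stud [0.42774921 0.06400922 0.0395    ] [0.42459314 0.05903368 0.0395    ]
dock corners top [array([0.47702334, 0.1590227 ]), array([ 0.48663842, -0.07794333]), array([ 0.379406  , -0.08130587]), array([0.36989393, 0.1559394 ])]
```

```bash
python3 - <<'E'
from h import *
d=np.load('top0.npz')['d'];c,f=cam('top')
rr,cc=np.mgrid[0:420,0:560]
D=np.stack([(cc-c['cx'])/f,(rr-c['cy'])/f,np.ones_like(rr)],-1)
P=np.array(c['origin'])+ (D@rot(c['orientation']).T)*d[...,None]
for x0 in np.arange(.3,.8,.05):
    print('%.2f'%x0,[ '%.2f'%(lambda m:P[m][:,2].max() if m.any() else -1)((P[...,0]>x0)&(P[...,0]<x0+.05)&(P[...,1]>y)&(P[...,1]<y+.1)&(d>0)) for y in np.arange(-.7,.4,.1)])
# waypoint plan: yaw about vertical
a0,a1=-1.135,np.arctan2(.1045,.425);r0,r1=np.hypot(.2638,.5665),np.hypot(.425,.1045)
N=20;y0,y1=.4358,np.pi/2-.008*-1
print(y1)
p=None
t=np.linspace(0,1,N+1)
# radius first (done by t=.4)
rad=r0+(r1-r0)*np.clip(t/.4,0,1);a=a0+(a1-a0)*t;yw=y0+(y1-y0)*t
W=np.c_[rad*np.cos(a),rad*np.sin(a)]
for i in range(N):
    Rm=R.from_euler('xyz',[np.pi,0,yw[i]]).as_matrix()
    l=Rm.T@np.r_[W[i+1]-W[i],0]; print(i,W[i+1].round(3),(l*1000).round(1),-(yw[i+1]-yw[i]))
E
```

```text
0.30 ['0.33', '0.63', '-0.70', '-0.71', '-0.70', '-0.70', '-0.70', '-0.70', '-0.70', '-0.70', '-0.70']
0.35 ['0.01', '0.01', '0.01', '0.03', '0.04', '0.04', '0.03', '0.04', '0.04', '0.01', '0.01']
0.40 ['0.01', '0.01', '0.01', '0.01', '0.03', '0.01', '0.06', '0.10', '0.10', '0.01', '0.01']
0.45 ['0.17', '0.02', '0.05', '0.05', '0.05', '0.05', '0.06', '0.06', '0.04', '0.01', '0.02']
0.50 ['0.17', '0.03', '0.05', '0.06', '0.06', '0.06', '0.01', '0.01', '0.01', '0.07', '0.10']
0.55 ['0.21', '0.01', '0.01', '0.25', '0.25', '0.25', '0.01', '0.08', '0.05', '0.07', '0.10']
0.60 ['0.21', '0.15', '0.01', '0.26', '0.08', '0.25', '0.01', '0.12', '0.11', '0.04', '0.03']
0.65 ['0.16', '0.16', '0.01', '0.26', '0.26', '0.25', '0.01', '0.12', '0.11', '0.01', '0.10']
0.70 ['0.21', '0.22', '0.01', '0.25', '0.25', '0.25', '0.01', '0.10', '0.10', '0.12', '0.09']
0.75 ['0.50', '0.25', '0.01', '0.01', '0.02', '0.01', '0.14', '0.13', '0.11', '0.12', '0.18']
1.5787963267948966
0 [ 0.291 -0.527] [ 41.4 -24.8  -0. ] -0.05714981633974486
1 [ 0.314 -0.486] [ 39.5 -25.2  -0. ] -0.05714981633974481
2 [ 0.332 -0.4
[... 313 characters left out ...]
-0. ] -0.05714981633974481
8 [ 0.381 -0.216] [29.9 -3.8 -0. ] -0.05714981633974481
9 [ 0.395 -0.189] [29.8 -4.2 -0. ] -0.05714981633974481
10 [ 0.407 -0.162] [29.8 -4.5 -0. ] -0.05714981633974503
11 [ 0.417 -0.133] [29.7 -4.9 -0. ] -0.05714981633974481
12 [ 0.425 -0.104] [29.7 -5.2 -0. ] -0.05714981633974481
13 [ 0.431 -0.075] [29.6 -5.6 -0. ] -0.05714981633974481
14 [ 0.435 -0.045] [29.5 -5.9 -0. ] -0.05714981633974481
15 [ 0.437 -0.015] [29.5 -6.3 -0. ] -0.05714981633974481
16 [0.437 0.015] [29.4 -6.6 -0. ] -0.05714981633974481
17 [0.435 0.045] [29.3 -6.9 -0. ] -0.05714981633974481
18 [0.431 0.075] [29.2 -7.3 -0. ] -0.05714981633974481
19 [0.425 0.104] [29.1 -7.6 -0. ] -0.05714981633974481
```

```bash
python3 -m inch '[{"dx":41,"dy":-25,"dz":-3,"rz":-0.057,"hand":-1},{"dx":39,"dy":-25,"dz":-3,"rz":-0.057,"hand":-1},{"dx":37,"dy":-26,"dz":-3,"rz":-0.057,"hand":-1},{"dx":36,"dy":-26,"dz":-3,"rz":-0.057,"hand":-1},{"dx":34,"dy":-26,"dz":-3,"rz":-0.057,"hand":-1},{"dx":32,"dy":-26,"dz":-3,"rz":-0.057,"hand":-1},{"dx":30,"dy":-27,"rz":-0.057,"hand":-1},{"dx":28,"dy":-27,"rz":-0.057,"hand":-1},{"dx":0,"hand":-1},{"dx":0,"hand":-1}]'
```

```text
schema error: expected keys dx, dy, dz, rx, ry, rz, hand
```

```bash
python3 -m inch '[{"dx":41,"dy":-25,"dz":-3,"rx":0,"ry":0,"rz":-0.057,"hand":-1},{"dx":39,"dy":-25,"dz":-3,"rx":0,"ry":0,"rz":-0.057,"hand":-1},{"dx":37,"dy":-26,"dz":-3,"rx":0,"ry":0,"rz":-0.057,"hand":-1},{"dx":36,"dy":-26,"dz":-3,"rx":0,"ry":0,"rz":-0.057,"hand":-1},{"dx":34,"dy":-26,"dz":-3,"rx":0,"ry":0,"rz":-0.057,"hand":-1},{"dx":32,"dy":-26,"dz":-3,"rx":0,"ry":0,"rz":-0.057,"hand":-1},{"dx":30,"dy":-27,"dz":0,"rx":0,"ry":0,"rz":-0.057,"hand":-1},{"dx":28,"dy":-27,"dz":0,"rx":0,"ry":0,"rz":-0.057,"hand":-1},{"dx":0,"dy":0,"dz":0,"rx":0,"ry":0,"rz":0,"hand":-1},{"dx":0,"dy":0,"dz":0,"rx":0,"ry":0,"rz":0,"hand":-1}]'
```

```text
clock: 1.3
position: [0.3647, -0.2413, 0.2496]
tool_rot: [3.141, 0.0, 0.893]
force: [0.2, -0.6, -0.0]
grip_width: 0.0858
```

```bash
python3 -m inch '[{"dx":30,"dy":-4,"dz":0,"rx":0,"ry":0,"rz":-0.057,"hand":-1},{"dx":30,"dy":-4,"dz":0,"rx":0,"ry":0,"rz":-0.057,"hand":-1},{"dx":30,"dy":-5,"dz":0,"rx":0,"ry":0,"rz":-0.057,"hand":-1},{"dx":30,"dy":-5,"dz":0,"rx":0,"ry":0,"rz":-0.057,"hand":-1},{"dx":30,"dy":-5,"dz":0,"rx":0,"ry":0,"rz":-0.057,"hand":-1},{"dx":30,"dy":-6,"dz":0,"rx":0,"ry":0,"rz":-0.057,"hand":-1},{"dx":30,"dy":-6,"dz":0,"rx":0,"ry":0,"rz":-0.057,"hand":-1},{"dx":30,"dy":-6,"dz":0,"rx":0,"ry":0,"rz":-0.057,"hand":-1},{"dx":29,"dy":-7,"dz":0,"rx":0,"ry":0,"rz":-0.057,"hand":-1},{"dx":29,"dy":-7,"dz":0,"rx":0,"ry":0,"rz":-0.057,"hand":-1}]'
python3 - <<'E'
from h import *
o=bot.observe();print(o['qpos'])
E
```

```text
clock: 2.3
position: [0.436, 0.0476, 0.2492]
tool_rot: [3.142, -0.0, 1.462]
force: [0.8, -1.1, -0.4]
grip_width: 0.0852
[ 0.22722638  0.23593769 -0.55031371  2.02163429  0.15356952  0.92341643
 -0.5126813 ]
```

```bash
python3 -m inch '[{"dx":29,"dy":-7,"dz":0,"rx":0,"ry":0,"rz":-0.057,"hand":-1},{"dx":29,"dy":-8,"dz":0,"rx":0,"ry":0,"rz":-0.057,"hand":-1},{"dx":0,"dy":0,"dz":0,"rx":0,"ry":0,"rz":0,"hand":-1},{"dx":0,"dy":0,"dz":0,"rx":0,"ry":0,"rz":0,"hand":-1}]'
python3 - <<'E'
from h import *
o=bot.observe();print(o['qpos'])
p=np.array(o['position']);Rm=R.from_euler('xyz',o['tool_rot']).as_matrix()
print((Rm.T@(np.array([.425,.1045,.060])-p)*1000).round(1), o['tool_rot'])
for n in('scene','top'):
    q,d=bot.grab_frame(n); cv2.imwrite(f'pics/{n}1.png',q[...,::-1])
E
```

```text
clock: 2.7
position: [0.4256, 0.1057, 0.2492]
tool_rot: [-3.141, -0.0, 1.575]
force: [-0.2, -1.1, 0.0]
grip_width: 0.0853
[ 0.13718967  0.24311561 -0.604219    2.01966571  0.17155825  0.92785469
 -0.55289426]
[ -1.2  -0.6 189.2] [-3.14139306e+00 -5.00199277e-05  1.57458151e+00]
```

View pics/scene1.png

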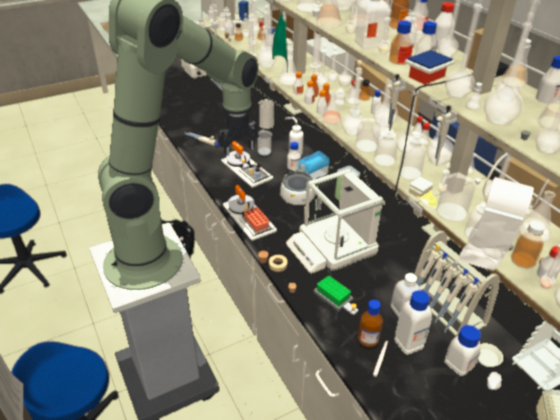

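```bash
python3 - <<'E'
from h import *
def proj(n,P):
    c,f=cam(n);v=rot(c['orientation']).T@(np.array(P)-c['origin']);return f*v[1]/v[2]+c['cy'],f*v[0]/v[2]+c['cx'],v[2]
o=bot.observe()
for n in('scene','top'):
  print(n,proj(n,o['position']),proj(n,np.array(o['position'])+[0,0,.15]),proj(n,[.425,.1045,.094]))
  q,d=bot.grab_frame(n);np.savez(n+'1.npz',p=q,d=d)
  print(d[130,222],d[100,240]) if n=='scene' else 0
c=cv2.imread('pics/scene1.png')[60:230,170:330];cv2.imwrite('pics/c.png',cv2.resize(c,None,fx=3.5,fy=3.5,interpolation=2))
E
```

```text
scene (np.float64(154.31259819217823), np.float64(238.59037645163573), np.float64(1.9310837106653482)) (np.float64(117.39657433019119), np.float64(237.0004740198554), np.float64(1.83654787003901)) (np.float64(188.98631583370377), np.float64(239.99708740501595), np.float64(2.0282999635605963))
1.8362378 1.7472309
top (np.float64(224.63655028331317), np.float64(236.80946190709466), np.float64(1.35531833955166)) (np.float64(224.0932949769453), np.float64(231.13192376407733), np.float64(1.2055808417232323)) (np.float64(225.2523447663594), np.float64(241.6402040076345), np.float64(1.5101516677892963))
```

View pics/c.png

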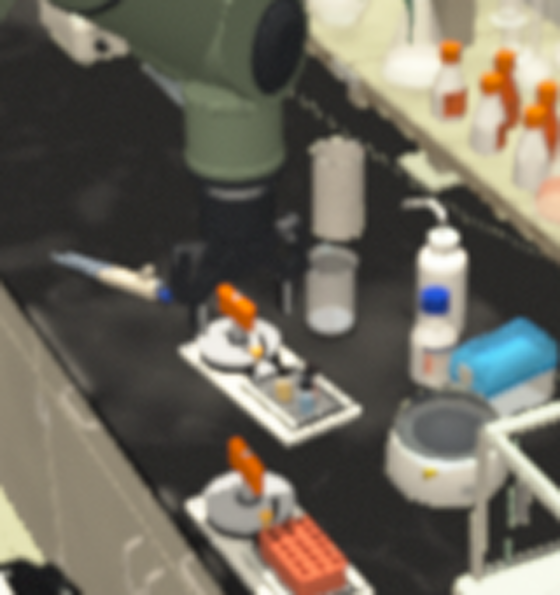

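View pics/top1.png

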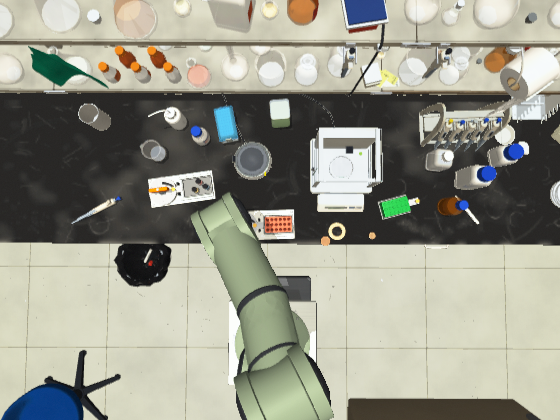

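The scene view shows the open fingers straddling the projected line above the target bar at (240,190). The top view agrees, though the arm hides the bar there. I'll descend now.

```bash
python3 -m inch '[{"dx":-1,"dy":-0.5,"dz":20,"rx":0,"ry":0,"rz":0,"hand":-1},{"dx":0,"dy":0,"dz":30,"rx":0,"ry":0,"rz":0,"hand":-1},{"dx":0,"dy":0,"dz":35,"rx":0,"ry":0,"rz":0,"hand":-1},{"dx":0,"dy":0,"dz":35,"rx":0,"ry":0,"rz":0,"hand":-1},{"dx":0,"dy":0,"dz":30,"rx":0,"ry":0,"rz":0,"hand":-1},{"dx":0,"dy":0,"dz":20,"rx":0,"ry":0,"rz":0,"hand":-1},{"dx":0,"dy":0,"dz":18,"rx":0,"ry":0,"rz":0,"hand":-1},{"dx":0,"dy":0,"dz":0,"rx":0,"ry":0,"rz":0,"hand":-1},{"dx":0,"dy":0,"dz":0,"rx":0,"ry":0,"rz":0,"hand":-1}]'
python3 - <<'E'
from h import *
o=bot.observe();print(o['qpos'],o['force'],o['position'])
q,d=bot.grab_frame('scene');cv2.imwrite('pics/d.png',cv2.resize(q[130:250,180:320,::-1],None,fx=4.5,fy=4.5,interpolation=2))
E
```

```text
clock: 3.8
position: [0.4248, 0.105, 0.0616]
tool_rot: [-3.141, 0.0, 1.575]
force: [0.2, 0.6, 0.7]
grip_width: 0.0857
[-0.0452466   0.55707189 -0.42549776  2.1902282   0.48740678  0.48488768
 -0.84676708] [0.16127635 0.55226629 0.70552374] [0.42475073 0.10495372 0.06160277]
```

View pics/d.png

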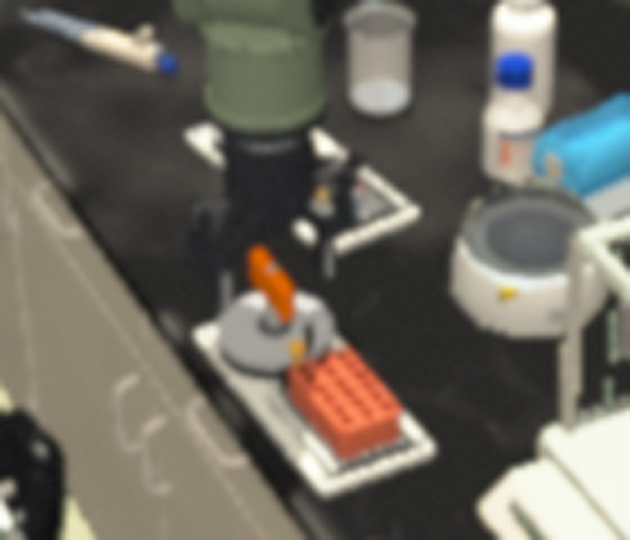

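```bash
python3 -m inch '[{"dx":0,"dy":0,"dz":0,"rx":0,"ry":0,"rz":0,"hand":1},{"dx":0,"dy":0,"dz":0,"rx":0,"ry":0,"rz":0,"hand":1},{"dx":0,"dy":0,"dz":0,"rx":0,"ry":0,"rz":0,"hand":1},{"dx":0,"dy":0,"dz":0,"rx":0,"ry":0,"rz":0,"hand":1},{"dx":0,"dy":0,"dz":0,"rx":0,"ry":0,"rz":0,"hand":1},{"dx":0,"dy":0,"dz":0,"rx":0,"ry":0,"rz":0,"hand":1},{"dx":0,"dy":0,"dz":0,"rx":0,"ry":0,"rz":0,"hand":1},{"dx":0,"dy":0,"dz":0,"rx":0,"ry":0,"rz":0,"hand":1}]' 50
python3 - <<'E'
from h import *
o=bot.observe();print(o['force'],o['moment'],o['position'],o['grip_width'])
E
```

```text
clock: 4.65
position: [0.4246, 0.1052, 0.0615]
tool_rot: [3.142, 0.0, 1.576]
force: [-1.7, -0.6, 6.7]
grip_width: 0.0132
[-1.71297875 -0.57662154  6.6734816 ] [-0.07226976  0.333794   -0.06559409] [0.42457895 0.10523737 0.06148973] 0.013161183797486813
```

```bash
python3 -m inch '[{"dx":0,"dy":0,"dz":0,"rx":0,"ry":0,"rz":0.06,"hand":1},{"dx":0,"dy":0,"dz":0,"rx":0,"ry":0,"rz":0.06,"hand":1},{"dx":0,"dy":0,"dz":0,"rx":0,"ry":0,"rz":0.06,"hand":1},{"dx":0,"dy":0,"dz":0,"rx":0,"ry":0,"rz":0.06,"hand":1},{"dx":0,"dy":0,"dz":0,"rx":0,"ry":0,"rz":0.06,"hand":1},{"dx":0,"dy":0,"dz":0,"rx":0,"ry":0,"rz":0,"hand":1}]'
python3 - <<'E'
from h import *
o=bot.observe();print(o['force'],o['moment'],o['position'],o['qpos'])
E
```

```text
clock: 5.25
position: [0.4244, 0.1053, 0.0615]
tool_rot: [-3.142, 0.0, 1.274]
force: [-2.6, -1.1, 6.6]
grip_width: 0.0136
[-2.62690291 -1.0546287   6.60246043] [-0.11255063  0.57506974 -0.03812894] [0.42438918 0.10527334 0.06146938] [-0.10832924  0.54671786 -0.34564471  2.194091    0.40772659  0.46095862
 -1.07300297]
```

Low forces, and the bar follows. I keep turning.

```bash
python3 -m inch '[{"dx":0,"dy":0,"dz":0,"rx":0,"ry":0,"rz":0.07,"hand":1},{"dx":0,"dy":0,"dz":0,"rx":0,"ry":0,"rz":0.07,"hand":1},{"dx":0,"dy":0,"dz":0,"rx":0,"ry":0,"rz":0.07,"hand":1},{"dx":0,"dy":0,"dz":0,"rx":0,"ry":0,"rz":0.07,"hand":1},{"dx":0,"dy":0,"dz":0,"rx":0,"ry":0,"rz":0.07,"hand":1},{"dx":0,"dy":0,"dz":0,"rx":0,"ry":0,"rz":0.07,"hand":1},{"dx":0,"dy":0,"dz":0,"rx":0,"ry":0,"rz":0.07,"hand":1},{"dx":0,"dy":0,"dz":0,"rx":0,"ry":0,"rz":0.07,"hand":1},{"dx":0,"dy":0,"dz":0,"rx":0,"ry":0,"rz":0.07,"hand":1},{"dx":0,"dy":0,"dz":0,"rx":0,"ry":0,"rz":0,"hand":1}]'
python3 - <<'E'
from h import *
o=bot.observe();print(o['force'],o['moment'],o['position'],o['qpos'])
E
```

```text
clock: 6.25
position: [0.4247, 0.1055, 0.0619]
tool_rot: [3.141, -0.001, 0.646]
force: [-4.2, -2.5, 18.3]
grip_width: 0.0133
[-4.19708207 -2.4888424  18.26696504] [0.64979425 0.63938828 1.48688551] [0.42471073 0.10552427 0.06186303] [-0.23854147  0.53311768 -0.17988351  2.20038768  0.22420328  0.42389482
 -1.52358312]
```

```bash
python3 - <<'E'
from h import *
q,d=bot.grab_frame('scene');cv2.imwrite('pics/e.png',cv2.resize(q[130:250,180:320,::-1],None,fx=4.5,fy=4.5,interpolation=2))
o=bot.observe();print(o['force'],o['moment'],o['tool_rot'])
q=bot.tip_of('scene','rack_stud');print([(x['centre'],x['score'],atz('scene',*x['centre'],.0395)) for x in q])
E
```

```text
[-4.62747108 -2.13816129 18.83185269] [0.78549287 0.6995746  1.36812443] [ 3.14105176e+00 -5.71425192e-04  6.47515654e-01]
[([306.6, 352.9], 0.85, array([ 0.50467464, -0.54035449,  0.0395    ])), ([206.5, 245.4], 0.78, array([0.42531098, 0.06140945, 0.0395    ]))]
```

View pics/e.png

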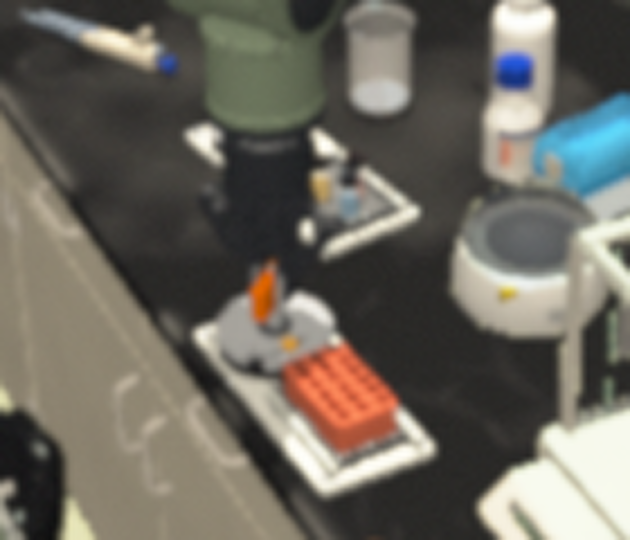

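```bash
python3 -m inch '[{"dx":0,"dy":0,"dz":0,"rx":0,"ry":0,"rz":0.03,"hand":1},{"dx":0,"dy":0,"dz":0,"rx":0,"ry":0,"rz":0.03,"hand":1},{"dx":0,"dy":0,"dz":0,"rx":0,"ry":0,"rz":0,"hand":1}]'
python3 - <<'E'
from h import *
o=bot.observe();print(o['force'],o['moment'],o['tool_rot'],o['position'])
E
```

```text
clock: 6.65
position: [0.4246, 0.1058, 0.0617]
tool_rot: [-3.142, -0.001, 0.586]
force: [-5.2, 1.8, 14.2]
grip_width: 0.0135
[-5.24103764  1.76495328 14.19626183] [1.00505977 0.78710783 0.33278406] [-3.14150703e+00 -6.10074058e-04  5.86059344e-01] [0.42457335 0.10575866 0.06170406]
```

The moment fell to about 0.3 N m, so the resistance was transient. I carry on in small steps.

```bash
python3 -m inch '[{"dx":0,"dy":0,"dz":0,"rx":0,"ry":0,"rz":0.04,"hand":1},{"dx":0,"dy":0,"dz":0,"rx":0,"ry":0,"rz":0.04,"hand":1},{"dx":0,"dy":0,"dz":0,"rx":0,"ry":0,"rz":0.04,"hand":1},{"dx":0,"dy":0,"dz":0,"rx":0,"ry":0,"rz":0,"hand":1}]'
python3 - <<'E'
from h import *
o=bot.observe();print(o['force'],o['moment'],o['tool_rot'],o['position'])
E
```

```text
clock: 7.05
position: [0.4245, 0.1059, 0.0617]
tool_rot: [-3.141, -0.001, 0.465]
force: [-5.1, 2.0, 15.0]
grip_width: 0.0133
[-5.13659231  1.95027749 14.97616435] [1.0616086  0.72281888 0.00904771] [-3.14121785e+00 -6.13015897e-04  4.64762671e-01] [0.42454629 0.10585192 0.06170957]
```

```bash
python3 -m inch '[{"dx":0,"dy":0,"dz":0,"rx":0,"ry":0,"rz":0.03,"hand":1},{"dx":0,"dy":0,"dz":0,"rx":0,"ry":0,"rz":0.03,"hand":1},{"dx":0,"dy":0,"dz":0,"rx":0,"ry":0,"rz":0,"hand":1}]'
python3 - <<'E'
from h import *
o=bot.observe();print(o['force'],o['moment'],o['tool_rot'],o['position'])
q,d=bot.grab_frame('scene');cv2.imwrite('pics/f.png',cv2.resize(q[130:250,180:320,::-1],None,fx=4.5,fy=4.5,interpolation=2))
q=bot.tip_of('scene','rack_stud');print([(x['centre'],x['score'],atz('scene',*x['centre'],.0395)) for x in q])
E
```

```text
clock: 7.35
position: [0.4245, 0.1058, 0.0617]
tool_rot: [-3.141, -0.001, 0.405]
force: [-4.9, 2.7, 13.2]
grip_width: 0.0133
[-4.88730076  2.69706124 13.15255714] [ 1.03447984  0.64590332 -0.03073511] [-3.14115080e+00 -5.43381453e-04  4.05121409e-01] [0.42452213 0.10581927 0.06168653]
[([207.4, 243.6], 0.81, array([0.4169016 , 0.05961967, 0.0395    ])), ([303.7, 354.0], 0.68, array([ 0.5143942 , -0.53221531,  0.0395    ]))]
```

View pics/f.png

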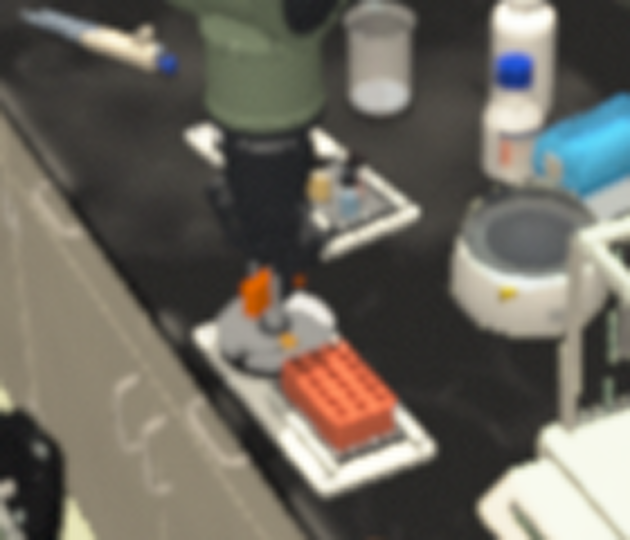

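```bash
python3 -m inch '[{"dx":0,"dy":0,"dz":0,"rx":0,"ry":0,"rz":0.03,"hand":1},{"dx":0,"dy":0,"dz":0,"rx":0,"ry":0,"rz":0.03,"hand":1},{"dx":0,"dy":0,"dz":0,"rx":0,"ry":0,"rz":0,"hand":1}]'
python3 - <<'E'
from h import *
o=bot.observe();print(o['force'],o['moment'],o['tool_rot'],o['position'])
E
```

```text
clock: 7.75
position: [0.4245, 0.1058, 0.0617]
tool_rot: [-3.141, -0.001, 0.346]
force: [-5.9, 2.4, 13.6]
grip_width: 0.0132
[-5.85469087  2.40665095 13.64515394] [0.98512211 0.66653486 0.1877908 ] [-3.14115469e+00 -5.40725730e-04  3.45625748e-01] [0.42452693 0.10584399 0.0616987 ]
```

```bash
python3 -m inch '[{"dx":0,"dy":0,"dz":0,"rx":0,"ry":0,"rz":0.02,"hand":1},{"dx":0,"dy":0,"dz":0,"rx":0,"ry":0,"rz":0.02,"hand":1},{"dx":0,"dy":0,"dz":0,"rx":0,"ry":0,"rz":0,"hand":1}]'
python3 - <<'E'
from h import *
o=bot.observe();print(o['force'],o['moment'],o['tool_rot'],o['position'])
E
```

```text
clock: 8.05
position: [0.4245, 0.1059, 0.0617]
tool_rot: [-3.141, -0.0, 0.308]
force: [-5.2, 1.0, 15.8]
grip_width: 0.0138
[-5.24314387  0.99368567 15.75219386] [0.6328824  0.69412061 1.42970473] [-3.14137228e+00 -4.35715421e-04  3.07753624e-01] [0.42449468 0.10586108 0.06171895]
```

```bash
python3 -m inch '[{"dx":0,"dy":0,"dz":0,"rx":0,"ry":0,"rz":-0.01,"hand":0},{"dx":0,"dy":0,"dz":0,"rx":0,"ry":0,"rz":0,"hand":0},{"dx":0,"dy":0,"dz":0,"rx":0,"ry":0,"rz":0,"hand":0},{"dx":0,"dy":0,"dz":0,"rx":0,"ry":0,"rz":0,"hand":0},{"dx":0,"dy":0,"dz":0,"rx":0,"ry":0,"rz":0,"hand":0}]'
```

```text
clock: 8.55
position: [0.4246, 0.1052, 0.0613]
tool_rot: [-3.142, 0.0, 0.315]
force: [0.4, 0.1, -1.2]
grip_width: 0.0424
```

```bash
python3 -m inch '[{"dx":0,"dy":0,"dz":-15,"rx":0,"ry":0,"rz":0,"hand":0},{"dx":0,"dy":0,"dz":-25,"rx":0,"ry":0,"rz":0,"hand":0},{"dx":0,"dy":0,"dz":-35,"rx":0,"ry":0,"rz":0,"hand":0},{"dx":0,"dy":0,"dz":-35,"rx":0,"ry":0,"rz":0,"hand":0},{"dx":0,"dy":0,"dz":-35,"rx":0,"ry":0,"rz":0,"hand":0},{"dx":0,"dy":0,"dz":-25,"rx":0,"ry":0,"rz":0,"hand":0},{"dx":0,"dy":0,"dz":0,"rx":0,"ry":0,"rz":0,"hand":0}]'
python3 - <<'E'
from h import *
q,d=bot.grab_frame('scene');np.savez('scene2.npz',p=q,d=d);cv2.imwrite('pics/g.png',cv2.resize(q[130:250,180:320,::-1],None,fx=4.5,fy=4.5,interpolation=2))
q,d=bot.grab_frame('top');cv2.imwrite('pics/g2.png',cv2.resize(q[150:270,150:310,::-1],None,fx=4.5,fy=4.5,interpolation=2))
E
```

```text
clock: 9.25
position: [0.4259, 0.1056, 0.2342]
tool_rot: [-3.142, -0.005, 0.315]
force: [0.2, 0.4, -0.3]
grip_width: 0.0426
```

View pics/g.png

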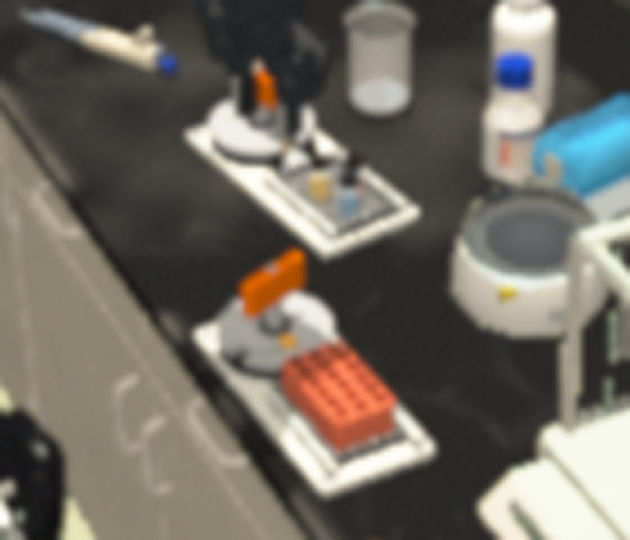

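View pics/g2.png

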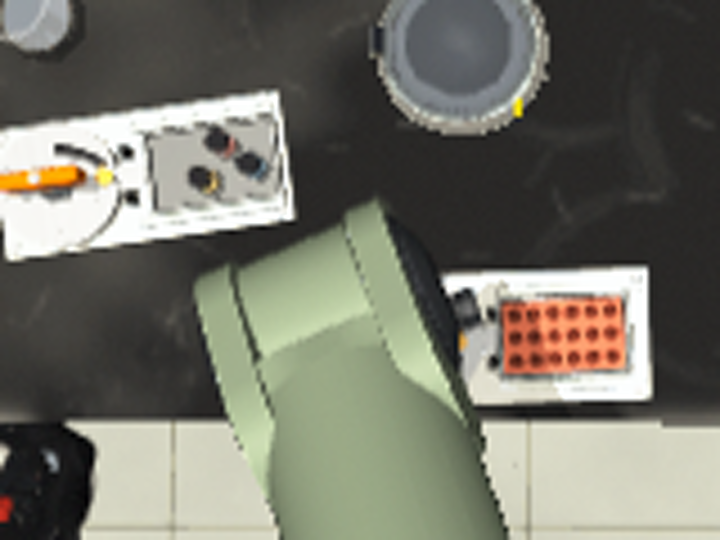

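In the scene view the bar now stands crosswise at about (241,193), with the fingers clear of it. In the top view the wrist hides the cam, so I move aside and measure.

```bash
python3 -m inch '[{"dx":-9,"dy":28,"dz":0,"rx":0,"ry":0,"rz":0,"hand":0},{"dx":-9,"dy":28,"dz":0,"rx":0,"ry":0,"rz":0,"hand":0},{"dx":-9,"dy":28,"dz":0,"rx":0,"ry":0,"rz":0,"hand":0},{"dx":-9,"dy":28,"dz":0,"rx":0,"ry":0,"rz":0,"hand":0},{"dx":-9,"dy":28,"dz":0,"rx":0,"ry":0,"rz":0,"hand":0},{"dx":-9,"dy":28,"dz":0,"rx":0,"ry":0,"rz":0,"hand":0},{"dx":-9,"dy":28,"dz":0,"rx":0,"ry":0,"rz":0,"hand":0},{"dx":-9,"dy":28,"dz":0,"rx":0,"ry":0,"rz":0,"hand":0},{"dx":-9,"dy":28,"dz":0,"rx":0,"ry":0,"rz":0,"hand":0},{"dx":0,"dy":0,"dz":0,"rx":0,"ry":0,"rz":0,"hand":0}]'
python3 - <<'E'
from h import *
q,d=bot.grab_frame('top');cv2.imwrite('pics/k2.png',cv2.resize(q[150:270,150:310,::-1],None,fx=4.5,fy=4.5,interpolation=2))
p=q.astype(int);m=np.zeros(p.shape[:2],bool);m[205:245,222:262]=True
m&=(p[...,0]>180)&(p[...,2]<90)&(p[...,1]<180)&(p[...,1]>70)
n,l,st,ce=cv2.connectedComponentsWithStats(m.astype(np.uint8),connectivity=8);k=1+np.argmax(st[1:,4]);rr,cc=np.nonzero(l==k)
X=np.array([atz('top',r,k,.094)[:2] for r,k in zip(rr,cc)]);v=np.linalg.svd(X-X.mean(0))[2][0]
print(len(X),X.mean(0),v,'axis angle',np.arctan2(v[0],v[1]))
for x in bot.tip_of('top','rack_stud')+bot.tip_of('top','rack_handle'): print(x)
y=(p[...,0]>190)&(p[...,1]>150)&(p[...,2]<120);y[:215]=0;y[237:]=0;y[:,:240]=0;y[:,262:]=0
rr,cc=np.nonzero(y);print('yellow',len(rr),rr.mean(),cc.mean());s=atz('top',rr.mean(),cc.mean(),.0395);print(s,np.hypot(*(s[:2]-X.mean(0))))
E
```

```text
clock: 10.35
position: [0.4249, -0.1627, 0.23]
tool_rot: [3.142, 0.002, 0.312]
force: [0.0, 0.8, -0.9]
grip_width: 0.0431
56 [0.42489823 0.10406051] [-0.92991733 -0.36776861] axis angle -1.9474046487254693
{'centre': [198.6, 420.2], 'score': 0.78}
{'centre': [226.8, 248.0], 'score': 0.77}
{'centre': [222.3, 242.3], 'score': 0.57}
yellow 46 226.56521739130434 243.7608695652174
[0.42076742 0.10194605 0.0395    ] 0.0046405294615951215
```

View pics/k2.png

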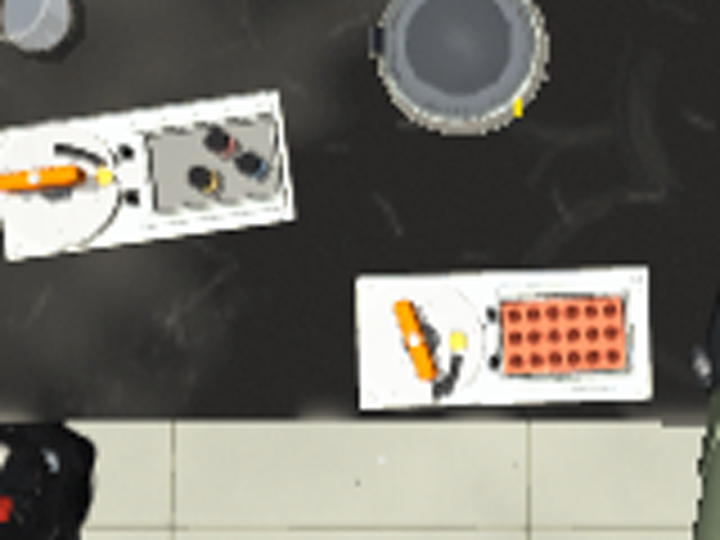

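```bash
python3 - <<'E'
from h import *
for n in(0,1):
    q,d=bot.grab_frame('top') if n else (np.load('top0.npz')['p'],0)
    p=q.astype(int);y=(p[...,0]>170)&(p[...,1]>150)&(p[...,2]<150)&(p[...,0]-p[...,2]>60);y[:220]=0;y[232:]=0;y[:,:248]=0;y[:,262:]=0
    rr,cc=np.nonzero(y);s=atz('top',rr.mean(),cc.mean(),.0395);print(len(rr),rr.mean(),cc.mean(),s,np.hypot(*(s[:2]-[.4252,.1043])))
    r=(p[...,0]>180)&(abs(p[...,1]-110)<45)&(abs(p[...,2]-85)<45);r[:210]=0;r[240:]=0;r[:,:258]=0;r[:,298:]=0
    rr,cc=np.nonzero(r);print('block',len(rr),atz('top',rr.mean(),cc.mean(),.055))
E
```

```text
20 224.95 251.95 [0.42669434 0.07256782 0.0395    ] 0.03176734794333335
block 232 [ 0.43029059 -0.02428076  0.055     ]
12 225.25 251.33333333333334 [0.42560748 0.07477504 0.0395    ] 0.02952776995727801
block 225 [ 0.430203   -0.01192264  0.055     ]
```

```bash
python3 - <<'E'
from h import *
o=bot.observe();print(o['clock'],o['force'],abs(o['qd']).max());print(bot.job_done())
E
```

```text
10.55 [0.54798309 1.26325781 0.31034805] 0.008428659789535407
the job is handed in; nothing more can be done
None
```

I gripped the orange bar on the red tube block's dock and turned it clockwise until I felt the end stop. Then I let go, moved the arm clear and handed the job in at 10.55 s. `job_done` reports no verdict, so the results below are my own measurements.

**Final checks, top picture:**
- **Cam:** the bar has turned about 1.2 rad and stands nearly crosswise, at roughly 1.2 rad against the required 1.05.
- **Stud:** it is about 29.5 mm from the axis; the limit is 31.5 mm. The block moved about 12 mm towards the cam.
- **Tray:** it looks flat against its stops, but I judged this by eye and did not measure the tilt.
- **Vial lock:** its bar still points along its tray, also judged by eye.
- **Robot:** the gripper is well away from everything and the force on the tool is near zero.

**Disagreements and oddities:**
- At about 0.93 rad of turn the moment about the vertical rose briefly to about 1.4 N m, more than the stated 0.2 N m. It fell again on the next small step.
- The point network placed the handle up to about 14 mm from where I measured it by colour. I used the colour and depth measurement instead.
- My first colour count of the stud's loose position (31.8 mm) was contaminated by the orange bar and can be ignored.

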